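# Stow the nail clipper and swing the valet box shut

## Robot

A 6-joint arm with a two-finger parallel gripper is mounted at the origin on the work surface. World frame = base frame: x ahead of the robot, y to its left, z up, the work surface at z = 0. Lengths are in m, angles in rad, forces in N, time in s.
With the tool pointing down it reaches from about 0.275 to 0.875 m from the base axis. Payload 12.5 kg.
Tool frame: the origin (TCP) lies on the front face of the gripper's body, between the roots of the fingers; the fingertips stand 73 mm ahead of it and the grasp point (between the pads) lies 54 mm ahead of it (nose_length is the z of the fingertips in the tool frame, in m); z points along the fingers, y is the line along which they close (so a half turn about z gives the same grasp; the last joint's range is limited). The gripper opens to 85 mm and grips with 20 to 120 N. Pads are 22 mm wide; open, the fingers measure 114 mm over their backs; the gripper's body (76 mm by 85 mm) begins 54 mm behind the grasp point. The pads swing forward as they close: fully open they stand 13 mm farther back than shut.
Start: joints at [-1.383, 0.351, 1.652, -0, 1.139, -0.085], TCP at [0.148, -0.53, 0.304] pointing down, gripper open.
Joint ranges: [-2.75, 2.75], [-0.79, 2.1], [0.01, 2.65], [-1.57, 4.71], [0.07, 3.14], [-2.87, 2.87]. Speed limits (rad/s): [2.22, 2.22, 2.79, 3.14, 3.14, 3.14].

## Interface

Orientations are given as a 3x3 rotation matrix whose columns are the frame's x, y, z axes.
In Python, from station import * gives the robot as it stands.
- The arm moves only by the tool step_arm, never from a script. Its argument "increments" is a list that holds one entry, the list of rows, each a list of 4 numbers: the shift along the tool's x, y, z in m, then the turn about the tool's z in degrees. A call has 1 to 10 rows; each row is the pose to reach, as a shift and turn from the pose commanded when the call began, along the tool's axes at that moment; what a row does not reach only later rows make up. A row lasts 1/10 s, in which the tool goes at most 50 mm and 8.59 degrees, less where a joint would pass 70% of its speed; a pose out of reach is approached as far as the arm can. A call with a gripper value outside its range is refused whole. "gripper" is the gripper's target within -1 to 1 (shut at 1, half-way at 0, fully open at -1), set as the call begins (left out, the last holds). The fingers move at their own pace and stop on an object; "grip_force" is the grip in N (left out, the last holds). Time passes only in rows, so rows that repeat a pose let the fingers close. It gives the time, the measured TCP pose, the force, the opening and the grip force at its end, in the units of the state.
- state(): the state, without advancing time (a new reading comes with each control period).
- capture(name): name is "scene" or "top"; returns a dict with "pixels" (420x560x3 uint8, red, green, blue), "z_map" (420x560 float32, m along the optical axis (not along the pixel's ray), 0 where there is no reading), "fx", "fy", "cx", "cy" (pixels), "R" (3x3) and "t" (3): a world point X has camera coordinates R X + t. Camera axes: x right, y down, z forward; pixel columns grow to the right and rows downward; lengths in m; the calibration is good to about 2 mm. A picture is of the moment at which its call begins.
- hand_in(): hands the job in; it is judged then, once.
The state is a dict: "time_s": time; "joint_positions": joint angles; "dq": joint speeds; "effort": joint torques, N m; "ee_pos": TCP position; "eef_rot": TCP orientation; "contact_force": force on the tool from outside, world axes, zero at the start; "ft_torque": the same for the moment, N m; "finger_gap": finger opening in m; "grasp_force": force on a finger pad.
Only numpy, scipy, OpenCV 4.12 (cv2) and the standard library are available. Lean on these libraries where they do the work, as an engineer would, in place of code of your own. Each camera call takes 0.05 s, during which the arm holds its last target. There are 200 camera calls.

## Task

Put the steel nail clipper into the long compartment of the wooden valet box and let go of it. Then push the free end of the swivel lid round on its pivot pin until the lid presses snugly, but not hard, against the little sprung brass stop post on the box's right-hand ledge, and leave it resting there touching the post. Disturb nothing else on the dresser.

Things in the scene. Friction and masses are not known exactly. Their poses are not given: they have to be found in the camera images.
- clipper: steel nail clipper, 82 mm long (its x axis), 14 mm wide (y), 12 mm high, 35 to 70 g, lying flat on the dresser to the right of the box; origin under its centre
- valet_box: heavy fixed wooden box, 260 mm long (its x axis, roughly away from the robot), 45 mm high; origin under the compartment's centre line, halfway along. Walls 10 mm; y from -86 to +44 mm, of which -86 to -44 mm (right side) is a solid ledge at rim height. The open compartment spans x -70 to +120 mm, y -34 to +34 mm, its floor at z = 10 mm; the near end of the box is solid and carries the lid's pin
- lid_pin (a point): top of the lid's upright pivot pin (at x = -105 mm, y = 0 in the box's frame), at the height of the lid's top face, 55.5 mm above the dresser. The lid is a flat board 257 mm long (25 mm behind the pin to 232 mm ahead of it), 104 mm wide (52 mm each side of the pin), 10 mm thick, its underside 0.5 mm over the box's rim
- lid (a joint): angle of the swivel lid about the upright pin: 0 when parallel to the box, growing as the lid opens, anticlockwise from above, its free end going to the box's left (+y of the box); starts at 1.0 to 1.5 rad. A stiff hinge: about 2.7 N at the knob, square to the lid, keeps it moving, and it stays where it is left. It meets the stop somewhere between about -0.10 and +0.06 rad, and the force rises steeply there
- lid_knob (a point): centre of the top of the upright round steel knob near the lid's free end, 205 mm from the pin's axis: 18 mm across, 26 mm tall, standing on the lid's top face, its top 81.5 mm above the dresser. X of this frame runs along the lid to the free end, y to the opening side
- hairbrush: brown plastic men's hairbrush, 225 mm long, bristles up, lying right of and beyond the clipper; origin under the neck
- aftershave: clear glass aftershave bottle, 54 mm across, 106 mm tall with steel twist cap, standing just beyond the box's far end; origin under its centre
- coin_dish: round white ceramic coin dish, 110 mm across, 22 mm high, painted with marigolds, on the right; origin under its centre
- comb: black plastic comb, 150 mm long, 5 mm thick, lying near right; origin near its middle
- pomade: low amber glass jar with black cap, 68 mm across, 42 mm tall, beyond and left of the box; origin under its centre
- deodorant: aluminium spray can, 48 mm across, 150 mm tall, far left; origin under its centre
- glasses_case: black rounded glasses case, 65 x 165 x 45 mm, left; origin under its centre
- buffer (a joint): inward give (m) of the brass stop post: 12 mm across, 30 mm tall, upright on the box's right ledge 45 to 75 mm beyond the box's middle; its place across the ledge is set anew each time over 20 mm and is not measured: find it by feel or sight. 0 untouched; a stiff spring of 8 N per mm. 0.5 mm (4 N) or more seats the lid; over 2.5 mm (20 N) strains it; let go, it pushes back a little and stays in

How it is judged:
On the way, in this order (a step that is already met when the one before it is completed fails the run):
1. the nail clipper lies in the box's compartment, let go (x of clipper in the frame of valet_box between -0.07 and 0.12 m and y of clipper in the frame of valet_box between -0.034 and 0.034 m and z of clipper in the frame of valet_box below 0.028 m and contact force between clipper and the fingers below 0.1 N and linear speed of clipper below 0.03 m/s), for 0.2 s.
2. the lid is pressed on the stop post, pushing it in by 0.5 mm (4 N) or more (value of joint lid below 0.15 rad and value of joint buffer above 0.0005 m), for 0.2 s.
At the end, for the whole second after the job is handed in: the clipper lies at rest inside the compartment (below the rim), the lid is closed over it, at rest and still touching the stop post (pushing it in by 0.15 mm or more), and the robot is clear (all of step 1 and value of joint buffer above 0.00015 m and value of joint lid below 0.15 rad and velocity of joint lid between -0.02 and 0.02 rad/s).
It fails at once if the stop post is strained: pushed in by more than 2.5 mm (20 N) (value of joint buffer above 0.0025 m).
It fails at once if something else on the dresser is moved by more than 15 mm (distance of any of hairbrush, aftershave, coin_dish, comb, pomade, deodorant, glasses_case from where it was at the start of the episode above 0.015 m).
It also fails if it takes over 72 s, if anything falls off the work surface, if the arm or the gripper's body presses on something with over 40 N, if the wrist force passes 120 N, or if a joint passes its speed limit or range.

## Working session

There is one attempt and no reset: what is moved stays moved. The work goes in short steps, Python scripts to look and compute and a tool call to move; the robot and the scene stay as the last step left them, time stands still between calls to the robot, and variables do not carry over. Pictures are saved under pics/ and viewed, at most 10 in all, crops included, and the job is handed in when it is done.

Besides the shell and the picture viewer there is one more tool, called after "Call:" in YAML: its name, and indented under it one key for each argument. step_arm: Moves the arm, as the interface text tells. Its arguments: {"type":"object","properties":{"increments":{"type":"array","items":{"type":"array","items":{"type":"array","items":{"type":"number"}}}},"gripper":{"type":"number"},"grip_force":{"type":"number"}},"required":["increments"]}

```bash
mkdir -p pics
python3 - <<'E'
from station import *
import numpy as np, cv2
for n in ("top","scene"):
    c=capture(n); np.savez(n+"0.npz",**c)
    cv2.imwrite(f"pics/{n}0.png",c["pixels"][:,:,::-1])
    print(n,c["fx"],c["cx"],c["cy"],np.round(c["R"],3).tolist(),c["t"])
s=state(); print(s["ee_pos"],np.round(s["eef_rot"],3).tolist(),s["time_s"],s["contact_force"])
E
```

```text
top 529.6789034416842 283.2663684721909 214.45533020699426 [[0.01, -1.0, -0.022], [-0.996, -0.008, -0.087], [0.087, 0.023, -0.996]] [0.01318671 0.56606443 1.32706842]
scene 419.5285913503243 285.94518379592944 208.05229423710517 [[0.742, 0.67, 0.019], [0.527, -0.567, -0.633], [-0.413, 0.48, -0.774]] [-0.44149813 -0.23668266  1.42454573]
[ 0.14817591 -0.52944148  0.30341048] [[0.963, 0.269, -0.0], [0.269, -0.963, 0.001], [0.0, -0.001, -1.0]] 0.1 [ 0.43763167  0.22338077 -0.13998158]
```

View pics/top0.png

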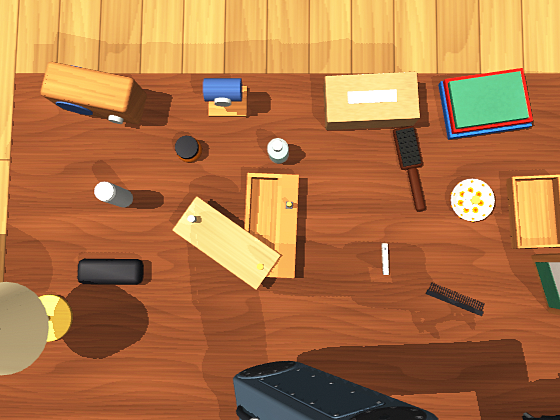

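View pics/scene0.png

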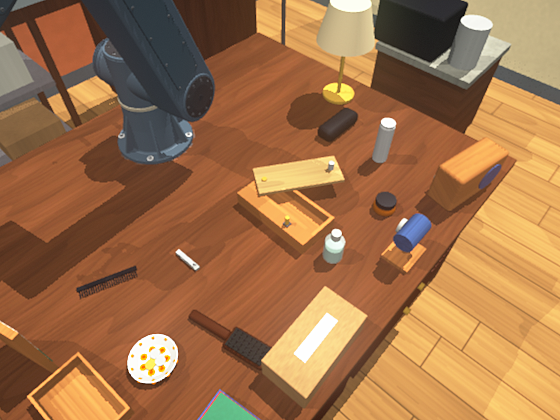

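The top view shows the clipper at (385,259), lid pin (262,267), knob (192,218), post (289,204), and the box spanning (247,173) to (299,277). The scene view agrees with this.

```bash
cat > h.py <<'E'
import numpy as np, cv2
def ray(c,u,v,z):
    d=c["R"].T@np.array([(u-c["cx"])/c["fx"],(v-c["cy"])/c["fy"],1]); o=-c["R"].T@c["t"]
    return o+d*(z-o[2])/d[2]
def comp(m,seed,r=15):
    m=m.copy().astype(np.uint8); w=np.zeros_like(m); u,v=seed; w[v-r:v+r,u-r:u+r]=1; m*=w
    n,l,s,ce=cv2.connectedComponentsWithStats(m); k=1+np.argmax(s[1:,4]); return (l==k),ce[k],s[k]
E
python3 - <<'E'
from h import *
for n,sd in (("top",dict(clip=(385,259),knob=(193,218),pin=(262,266),post=(289,204))),("scene",dict(clip=(187,260),knob=(331,166),pin=(264,179),post=(287,221)))):
    c=dict(np.load(n+"0.npz")); hsv=cv2.cvtColor(c["pixels"],cv2.COLOR_RGB2HSV); H,S,V=[hsv[...,i].astype(int) for i in range(3)]
    for k,z in (("clip",.012),("knob",.0815),("pin",.0555),("post",.075)):
        m=(S<90)&(V>110) if k in("clip","knob") else (S>170)&(V>90)&(H>20)
        try: mm,ce,s=comp(m,sd[k],22 if k=="clip" else 9)
        except Exception as e: print(n,k,"none"); continue
        print(n,k,ce.round(1),s,ray(c,*ce,z).round(4))
        if k=="clip":
            r=cv2.minAreaRect(np.argwhere(mm)[:,::-1].astype(np.float32)); b=cv2.boxPoints(r)
            print(np.array([ray(c,*p,z) for p in b]).round(4).tolist())
c=dict(np.load("top0.npz"))
for p in ((247,173.5),(299,175),(295,277)): print("rim",ray(c,*p,.045).round(4))
im=cv2.resize(c["pixels"][160:295,165:310],None,fx=4,fy=4,interpolation=cv2.INTER_NEAREST)
cv2.imwrite("pics/crop.png",im[:,:,::-1])
E
```

```text
top clip [384.9 258.7] [382 243   7  32 196] [ 0.456  -0.2415  0.012 ]
[[0.4959, -0.2344, 0.012], [0.496, -0.2497, 0.012], [0.4173, -0.2491, 0.012], [0.4172, -0.2339, 0.012]]
top knob [189.  217.3] [184 209  11  16 118] [0.552  0.2483 0.0815]
top pin [262. 264.] [262 264   1   1   1] [0.4397 0.069  0.0555]
top post none
scene clip [187.4 259.5] [176 249  24  22 170] [ 0.4616 -0.2416  0.012 ]
[[0.42, -0.2516, 0.012], [0.4157, -0.2349, 0.012], [0.5008, -0.2325, 0.012], [0.5042, -0.2487, 0.012]]
scene knob [330.8 164.7] [328 160   7  11  55] [0.5579 0.2372 0.0815]
scene pin [264.5 178.5] [264 177   2   4   4] [0.4358 0.0799 0.0555]
scene post [285. 218.] [285 218   1   1   1] [ 5.894e-01 -1.000e-04  7.500e-02]
rim [0.6676 0.1108 0.045 ]
rim [ 0.6646 -0.021   0.045 ]
rim [ 0.4083 -0.0129  0.045 ]
```

View pics/crop.png

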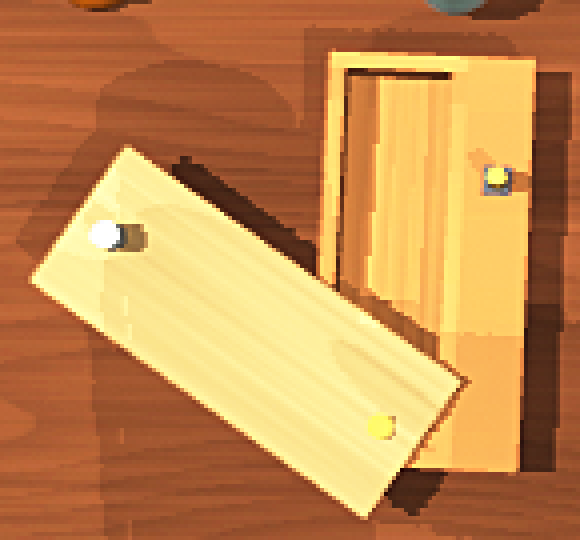

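The crop (4x, offset 165,160) shows the knob top at (103,234), pin (380,427), post top (497,176), and box corners (329,52), (536,60) and (519,471).

Run:
```python
from h import *
c=dict(np.load("top0.npz"))
q=lambda u,v,z: ray(c,165+u/4-.4,160+v/4-.4,z)
pin,knob,post=q(380,427,.0555),q(103,234,.0815),q(497,176,.075)
fl,fr,nr=q(329,52,.045),q(536,60,.045),q(519,471,.045)
print(pin,knob,post,fl,fr,nr)
lid=np.array([q(*p,.0555)for p in((127,148),(33,281),(467,380),(366,518))]);print(lid.round(4).tolist())
ax=fr-nr; t1=np.arctan2(ax[1],ax[0]); w=fl-fr; t2=np.arctan2(-w[0],w[1]); d=knob-pin; tl=np.arctan2(d[1],d[0])
print("yaw",t1,t2,"len",np.linalg.norm(ax),np.linalg.norm(w),"lidang",tl,np.linalg.norm(d[:2]))
for t in (t1,t2,(t1+t2)/2):
    R=np.array([[np.cos(t),-np.sin(t)],[np.sin(t),np.cos(t)]])
    print("org from pin",pin[:2]+R@[.105,0],"from fr",fr[:2]-R@[.13,-.086],"fl",fl[:2]-R@[.13,.044],"nr",nr[:2]-R@[-.13,-.086], "post box", R.T@(post[:2]-pin[:2])-[.105,0])
```

```text
[0.43383868 0.0748767  0.0555    ] [0.55018484 0.24483753 0.0815    ] [0.5884754 0.0036373 0.075    ] [0.66994281 0.1112087  0.045     ] [ 0.66564894 -0.01998042  0.045     ] [ 0.4073739  -0.01132893  0.045     ]
[[0.6065, 0.2363, 0.0555], [0.5224, 0.2932, 0.0555], [0.4634, 0.0213, 0.0555], [0.3779, 0.0827, 0.0555]]
yaw -0.03348468205463289 -0.032718696842227696 len 0.2584198986744405 0.1312593690734562 lidang 0.9705170354622432 0.20596871957560114
org from pin [0.53877982 0.07136146] from fr [0.53860096 0.07032357] fl [0.53854263 0.07158556] nr [0.54018017 0.07027067] post box [ 0.05193502 -0.06602247]
org from pin [0.53878249 0.07144185] from fr [0.53853182 0.07022623] fl [0.53857302 0.07148492] nr [0.54011763 0.07037237] post box [ 0.0518844  -0.06614266]
org from pin [0.53878116 0.07140165] from fr [0.53856638 0.0702749 ] fl [0.53855782 0.07153524] nr [0.54014891 0.07032153] post box [ 0.05190972 -0.06608257]
```

Call:
step_arm:
  increments:
    - [[0.038,-0.019,0.012,2],[0.076,-0.038,0.025,4],[0.114,-0.058,0.04,6],[0.152,-0.077,0.055,8],[0.19,-0.097,0.07,10],[0.228,-0.117,0.09,12],[0.266,-0.137,0.11,14],[0.304,-0.156,0.125,15.6],[0.342,-0.176,0.14,15.6],[0.376,-0.193,0.153,15.6]]
  gripper: 0.2
  grip_force: 40

```text
time_s: 1.1
ee_pos: [0.4593, -0.2407, 0.1499]
eef_rot: [[1.0, 0.001, -0.001], [0.001, -1.0, 0.0], [-0.001, -0.0, -1.0]]
contact_force: [-0.2, -1.3, -0.3]
finger_gap: 0.0339
grasp_force: 0.0
```

Call:
step_arm:
  increments:
    - [[0,0,0,0],[0,0,0,0],[0,0,0,0]]

```text
time_s: 1.4
ee_pos: [0.4578, -0.2431, 0.1511]
eef_rot: [[1.0, -0.0, -0.0], [-0.0, -1.0, -0.0], [-0.0, 0.0, -1.0]]
contact_force: [-0.2, -0.4, 0.3]
finger_gap: 0.034
grasp_force: 0.0
```

Run:
```python
from station import *
import numpy as np, cv2
for n in ("top","scene"):
    c=capture(n); np.savez(n+"1.npz",**c)
c=np.load("scene1.npz")
cv2.imwrite("pics/s1.png",cv2.resize(c["pixels"][150:300,90:290],None,fx=4,fy=4)[:,:,::-1])
s=state(); print(s["ee_pos"],np.round(s["eef_rot"],3).tolist(),s["time_s"],s["contact_force"],s["finger_gap"],s["joint_positions"])
```

```text
[ 0.45777708 -0.24333169  0.15128504] [[1.0, -0.001, 0.0], [-0.001, -1.0, -0.0], [0.0, 0.0, -1.0]] 1.5 [ 0.05829709 -0.09460219 -0.00363106] 0.03405736120186154 [-5.78361067e-01  5.10075813e-01  1.85339715e+00 -8.34374416e-05
  7.77605492e-01  9.93385027e-01]
```

View pics/s1.png

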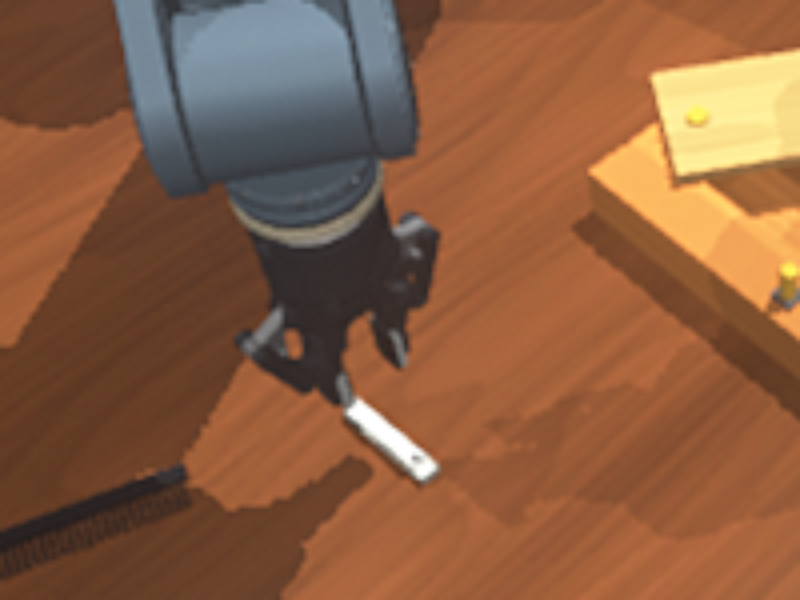

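The crop shows the fingers above the clipper, straddling its line, with the clipper's visible half running from (345,400) to (435,470). I'll descend and grip.

Call:
step_arm:
  increments:
    - [[0,-0.001,0.025,0],[0,-0.001,0.05,0],[0,-0.001,0.066,0],[0,-0.001,0.075,0],[0,-0.001,0.075,0],[0,-0.001,0.075,0]]

```text
time_s: 2.1
ee_pos: [0.4584, -0.2419, 0.0766]
eef_rot: [[1.0, 0.0, 0.001], [0.0, -1.0, -0.0], [0.001, 0.0, -1.0]]
contact_force: [-0.2, 0.2, -0.3]
finger_gap: 0.034
grasp_force: 0.0
```

Call:
step_arm:
  increments:
    - [[0,0,0,0],[0,0,0,0],[0,0,0,0],[0,0,0,0],[0,0,0,0],[0,0,0,0]]
  gripper: 1
  grip_force: 40

```text
time_s: 2.7
ee_pos: [0.4587, -0.2418, 0.0769]
eef_rot: [[1.0, 0.001, 0.001], [0.001, -1.0, -0.001], [0.001, 0.001, -1.0]]
contact_force: [-1.4, 0.2, 5.7]
finger_gap: 0.0126
grasp_force: 39.4
```

Call:
step_arm:
  increments:
    - [[0,0,-0.02,0],[0,0,-0.06,0],[0.005,-0.01,-0.1,0],[0.02,-0.045,-0.12,0],[0.04,-0.085,-0.12,0],[0.06,-0.13,-0.12,0],[0.08,-0.175,-0.12,1.9],[0.1,-0.22,-0.12,1.9],[0.122,-0.265,-0.12,1.9],[0.142,-0.308,-0.12,1.9]]

```text
time_s: 3.7
ee_pos: [0.6008, 0.0689, 0.1966]
eef_rot: [[0.999, -0.032, 0.001], [-0.032, -0.999, 0.0], [0.001, -0.0, -1.0]]
contact_force: [0.7, -0.9, -0.8]
finger_gap: 0.0124
grasp_force: 39.2
```

Call:
step_arm:
  increments:
    - [[0,0,0,0],[0,0,0,0],[0,0,0,0]]

```text
time_s: 4.0
ee_pos: [0.5997, 0.0657, 0.1961]
eef_rot: [[0.999, -0.033, -0.0], [-0.033, -0.999, -0.0], [-0.0, 0.0, -1.0]]
contact_force: [-0.7, -0.2, -0.7]
finger_gap: 0.0127
grasp_force: 39.2
```

Run:
```python
from station import *
import numpy as np, cv2
c=capture("scene"); np.savez("scene2.npz",**c)
cv2.imwrite("pics/s2.png",cv2.resize(c["pixels"][110:260,220:420],None,fx=4,fy=4)[:,:,::-1])
s=state(); print(s["ee_pos"],np.round(s["eef_rot"],3).tolist(),s["time_s"],s["contact_force"],s["finger_gap"],s["grasp_force"])
```

```text
[0.59976826 0.06546561 0.19609428] [[0.999, -0.034, -0.0], [-0.034, -0.999, -0.0], [-0.0, 0.0, -1.0]] 4.05 [-0.22132543  0.5262984   0.68226561] 0.012551446798306004 39.21622037887573
```

View pics/s2.png

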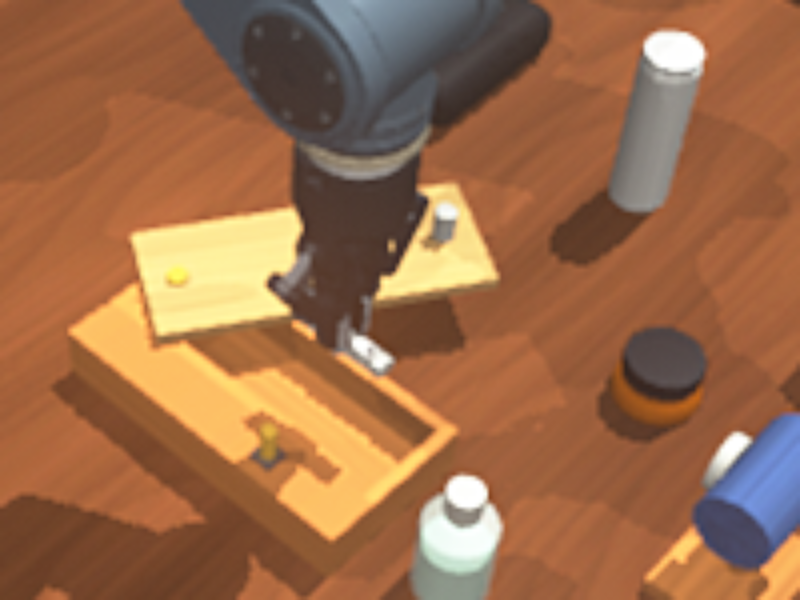

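The crop shows the clipper held along the box axis above the compartment, at (365,350). I'll lower it, open part-way and retreat.

Call:
step_arm:
  increments:
    - [[0,0,0.03,0],[0,0,0.06,0],[0,0,0.085,0],[0,0,0.098,0],[0,0,0.106,0],[0,0,0.106,0],[0,0,0.106,0]]

```text
time_s: 4.75
ee_pos: [0.6006, 0.0664, 0.0909]
eef_rot: [[0.999, -0.033, 0.001], [-0.033, -0.999, 0.0], [0.001, -0.0, -1.0]]
contact_force: [1.2, -0.5, 0.2]
finger_gap: 0.0125
grasp_force: 39.2
```

Call:
step_arm:
  increments:
    - [[0,0,0,0],[0,0,0,0],[0,0,0,0],[0,0,0,0],[0,0,0,0]]
  gripper: 0.3

```text
time_s: 5.25
ee_pos: [0.6002, 0.0666, 0.09]
eef_rot: [[0.999, -0.033, 0.0], [-0.033, -0.999, 0.0], [0.0, -0.0, -1.0]]
contact_force: [0.8, 0.1, -0.1]
finger_gap: 0.0304
grasp_force: 0.0
```

Call:
step_arm:
  increments:
    - [[0,0,-0.01,0],[0,0,-0.03,0],[0,0,-0.06,0],[0,0,-0.1,0],[0,0,-0.14,0],[0,0,-0.14,0]]

```text
time_s: 5.85
ee_pos: [0.6021, 0.0667, 0.2362]
eef_rot: [[0.999, -0.033, 0.009], [-0.033, -0.999, 0.0], [0.009, -0.001, -1.0]]
contact_force: [0.2, 0.6, 0.3]
finger_gap: 0.03
grasp_force: 0.0
```

Call:
step_arm:
  increments:
    - [[-0.007,-0.022,0,-7],[-0.014,-0.044,0,-14],[-0.021,-0.066,0,-21],[-0.028,-0.088,0,-28],[-0.035,-0.11,0,-35],[-0.042,-0.132,0,-42],[-0.049,-0.155,0,-50],[-0.056,-0.177,0,-57.5],[-0.056,-0.177,0,-57.5],[-0.056,-0.177,0,-57.5]]

```text
time_s: 6.85
ee_pos: [0.5498, 0.2453, 0.2299]
eef_rot: [[0.566, 0.825, -0.0], [0.825, -0.566, -0.0], [-0.0, 0.0, -1.0]]
contact_force: [0.3, -0.2, -0.4]
finger_gap: 0.0299
grasp_force: 0.0
```

Run:
```python
from station import *
from h import *
for n in("scene","top"):
    c=capture(n); np.savez(n+"3.npz",**c)
    a=c["pixels"][110:260,220:420] if n=="scene" else c["pixels"][155:305,140:340]
    cv2.imwrite(f"pics/{n}3.png",cv2.resize(a,None,fx=4,fy=4)[:,:,::-1])
s=state(); print(s["ee_pos"],np.round(s["eef_rot"],3).tolist(),s["time_s"],s["contact_force"],s["finger_gap"],s["joint_positions"])
a=cv2.imread("pics/scene3.png");b=cv2.imread("pics/top3.png")
cv2.imwrite("pics/both3.png",cv2.resize(np.vstack([a,b]),None,fx=.5,fy=.5))
```

```text
[0.55011591 0.2446205  0.22990307] [[0.566, 0.824, -0.0], [0.824, -0.566, -0.0], [-0.0, 0.0, -1.0]] 6.95 [-0.38826963 -1.06345316  0.29052147] 0.030009913931780582 [ 3.41159693e-01  5.25210554e-01  1.58029501e+00 -2.14666793e-04
  1.03620990e+00  9.43472809e-01]
```

View pics/both3.png

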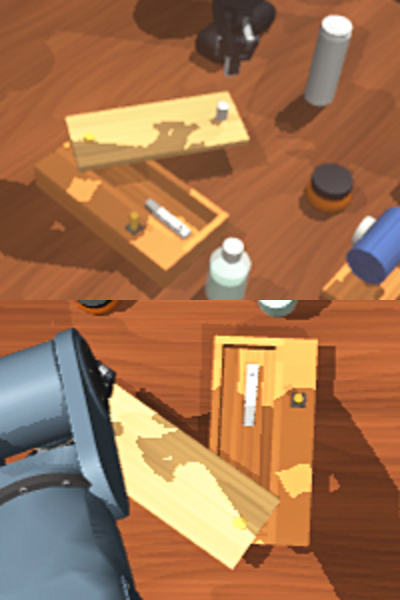

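The clipper lies in the compartment (scene half at (167,218), top half at (250,395)), and the gripper hangs over the knob. I'll straddle the knob next.

Call:
step_arm:
  increments:
    - [[0,0,0.03,0],[0,0,0.06,0],[0,0,0.075,0],[0,0,0.085,0],[0,0,0.093,0],[0,0,0.097,0],[0,0,0.097,0]]

```text
time_s: 7.65
ee_pos: [0.5501, 0.2454, 0.1331]
eef_rot: [[0.565, 0.825, 0.0], [0.825, -0.565, 0.0], [0.0, 0.0, -1.0]]
contact_force: [-0.2, -0.1, -0.6]
finger_gap: 0.0299
grasp_force: 0.0
```

Run:
```python
from station import *
from h import *
c=capture("scene")
cv2.imwrite("pics/s4.png",cv2.resize(c["pixels"][110:210,280:400],None,fx=5,fy=5)[:,:,::-1])
s=state(); print(s["ee_pos"],s["time_s"],s["contact_force"])
# plan: arc of TCP about pin; first touch offset 6mm, in tool axes at call start (x radial, y = closing tangential)
r=.206
for a in range(0,61,4):
    t=np.radians(a); print(a,round(r*(np.cos(t)-1),4),round(r*np.sin(t),4))
```

```text
[0.55020823 0.24542378 0.13342268] 7.7 [ 0.03745897  0.21640509 -0.13757168]
0 0.0 0.0
4 -0.0005 0.0144
8 -0.002 0.0287
12 -0.0045 0.0428
16 -0.008 0.0568
20 -0.0124 0.0705
24 -0.0178 0.0838
28 -0.0241 0.0967
32 -0.0313 0.1092
36 -0.0393 0.1211
40 -0.0482 0.1324
44 -0.0578 0.1431
48 -0.0682 0.1531
52 -0.0792 0.1623
56 -0.0908 0.1708
60 -0.103 0.1784
```

View pics/s4.png

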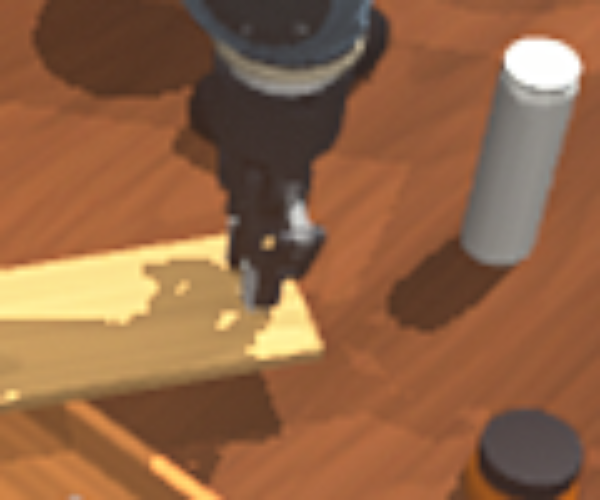

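The crop shows the fingers down round the knob at (265,285). I'll sweep along the arc.

Call:
step_arm:
  increments:
    - [[-0.0005,0.0144,0,4],[-0.002,0.0287,0,8],[-0.0045,0.0428,0,12],[-0.008,0.0568,0,16],[-0.0124,0.0705,0,20],[-0.0178,0.0838,0,24],[-0.0241,0.0967,0,28],[-0.0313,0.1092,0,32],[-0.0393,0.1211,0,36],[-0.0482,0.1324,0,40]]

```text
time_s: 8.7
ee_pos: [0.6326, 0.1308, 0.1337]
eef_rot: [[0.964, 0.267, 0.002], [0.267, -0.964, 0.001], [0.002, -0.0, -1.0]]
contact_force: [0.2, 3.2, -1.0]
finger_gap: 0.03
grasp_force: 1.5
```

Call:
step_arm:
  increments:
    - [[-0.0005,0.0144,0,4],[-0.002,0.0287,0,8],[-0.0035,0.037,0,10.5],[-0.0045,0.0428,0,12],[-0.0045,0.0428,0,12],[-0.0045,0.0428,0,12]]

```text
time_s: 9.3
ee_pos: [0.6392, 0.0885, 0.1332]
eef_rot: [[0.998, 0.064, 0.0], [0.064, -0.998, -0.0], [0.0, 0.0, -1.0]]
contact_force: [-0.3, -0.7, -0.1]
finger_gap: 0.0299
grasp_force: 0.0
```

Run:
```python
from station import *
from h import *
c=capture("scene"); d=capture("top"); np.savez("top5.npz",**d); np.savez("scene5.npz",**c)
a=cv2.resize(c["pixels"][140:260,225:365],None,fx=4,fy=4);b=cv2.resize(d["pixels"][160:290,220:320],None,fx=480/130,fy=480/130)
cv2.imwrite("pics/b5.png",cv2.hconcat([a,b[:,:240]])[:,:,::-1])
s=state(); print(s["ee_pos"],np.round(s["eef_rot"],3).tolist(),s["time_s"],s["contact_force"],s["ft_torque"])
p=s["ee_pos"]-np.array([.4338,.0749,0]); print(np.arctan2(p[1],p[0]),np.hypot(*p[:2]))
```

```text
[0.63911944 0.08867078 0.13300115] [[0.998, 0.064, -0.0], [0.064, -0.998, -0.0], [-0.0, 0.0, -1.0]] 9.4 [ 0.44913822 -0.2973844   0.23181058] [-0.00075999 -0.00112786 -0.04389007]
0.06696972488615444 0.2057807224032654
```

View pics/b5.png

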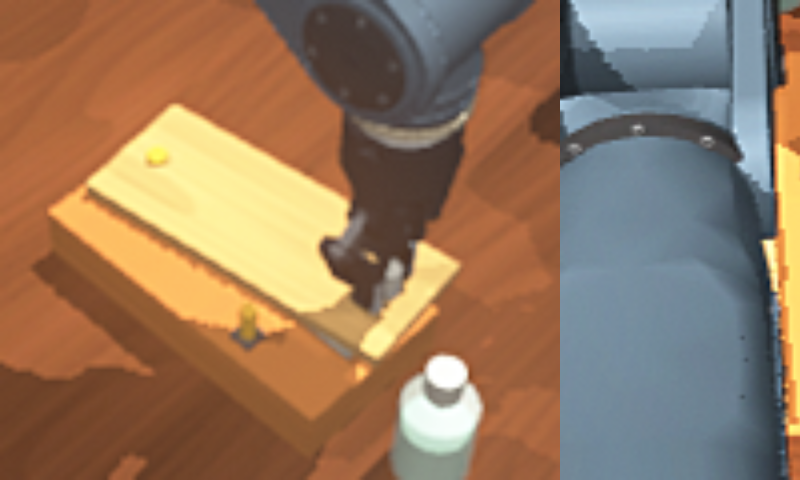

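The scene crop shows the lid nearly closed, its edge still about 20-25 mm from the post at (247,325). I'll creep in.

Call:
step_arm:
  increments:
    - [[-0.0001,0.005,0,1.4],[-0.0003,0.01,0,2.8],[-0.0006,0.015,0,4.2],[-0.001,0.018,0,5.1],[-0.001,0.02,0,5.6],[-0.001,0.02,0,5.6]]

```text
time_s: 10.0
ee_pos: [0.6395, 0.0679, 0.1329]
eef_rot: [[0.999, -0.035, 0.0], [-0.035, -0.999, -0.0], [0.0, 0.0, -1.0]]
contact_force: [0.1, 0.2, 0.2]
finger_gap: 0.03
grasp_force: 0.0
```

Call:
step_arm:
  increments:
    - [[0,0.002,0,0.5],[0,0.004,0,1.1],[0,0.005,0,1.4],[0,0.006,0,1.7]]

```text
time_s: 10.4
ee_pos: [0.6392, 0.0623, 0.1329]
eef_rot: [[0.998, -0.064, -0.0], [-0.064, -0.998, 0.0], [-0.0, -0.0, -1.0]]
contact_force: [-1.8, 3.2, 0.4]
finger_gap: 0.03
grasp_force: 1.3
```

Call:
step_arm:
  increments:
    - [[0,0.001,0,0.3],[0,0.002,0,0.5],[0,0.003,0,0.8]]

```text
time_s: 10.7
ee_pos: [0.639, 0.0593, 0.1328]
eef_rot: [[0.997, -0.078, -0.0], [-0.078, -0.997, 0.0], [-0.0, -0.0, -1.0]]
contact_force: [-0.7, 4.3, 0.3]
finger_gap: 0.0303
grasp_force: 1.3
```

Call:
step_arm:
  increments:
    - [[0,0.001,0,0.3],[0,0.002,0,0.5],[0,0.002,0,0.5]]

```text
time_s: 11.0
ee_pos: [0.6389, 0.0572, 0.1328]
eef_rot: [[0.996, -0.087, -0.0], [-0.087, -0.996, -0.0], [-0.0, 0.0, -1.0]]
contact_force: [-0.3, 2.5, -0.1]
finger_gap: 0.03
grasp_force: 0.7
```

Call:
step_arm:
  increments:
    - [[0,0.001,0,0.3],[0,0.0015,0,0.4],[0,0.0015,0,0.4]]

```text
time_s: 11.3
ee_pos: [0.6388, 0.0558, 0.1329]
eef_rot: [[0.996, -0.094, -0.0], [-0.094, -0.996, -0.0], [-0.0, 0.0, -1.0]]
contact_force: [-1.1, 1.8, 0.3]
finger_gap: 0.0297
grasp_force: 0.9
```

Call:
step_arm:
  increments:
    - [[0,0.001,0,0.3],[0,0.001,0,0.3]]

```text
time_s: 11.5
ee_pos: [0.6387, 0.0548, 0.1328]
eef_rot: [[0.995, -0.099, -0.0], [-0.099, -0.995, -0.0], [-0.0, 0.0, -1.0]]
contact_force: [-0.4, 2.6, 0.4]
finger_gap: 0.0299
grasp_force: 0.9
```

Call:
step_arm:
  increments:
    - [[0,0.001,0,0.3],[0,0.001,0,0.3]]

```text
time_s: 11.7
ee_pos: [0.6386, 0.0538, 0.1329]
eef_rot: [[0.995, -0.104, -0.0], [-0.104, -0.995, -0.0], [-0.0, 0.0, -1.0]]
contact_force: [-1.5, 2.7, 0.1]
finger_gap: 0.03
grasp_force: 0.9
```

Call:
step_arm:
  increments:
    - [[0,0.001,0,0.3],[0,0.001,0,0.3]]

```text
time_s: 11.9
ee_pos: [0.6385, 0.0528, 0.1329]
eef_rot: [[0.994, -0.11, -0.0], [-0.11, -0.994, 0.0], [-0.0, -0.0, -1.0]]
contact_force: [-1.5, 2.5, -0.2]
finger_gap: 0.0299
grasp_force: 1.1
```

Call:
step_arm:
  increments:
    - [[0,0.001,0,0.3],[0,0.001,0,0.3]]

```text
time_s: 12.1
ee_pos: [0.6384, 0.0521, 0.1329]
eef_rot: [[0.993, -0.115, 0.0], [-0.115, -0.993, 0.0], [-0.0, -0.0, -1.0]]
contact_force: [-1.4, 4.1, -1.4]
finger_gap: 0.0299
grasp_force: 2.2
```

Call:
step_arm:
  increments:
    - [[0,0.0008,0,0.2],[0,0.0008,0,0.2]]

```text
time_s: 12.3
ee_pos: [0.6383, 0.0516, 0.1329]
eef_rot: [[0.993, -0.118, 0.0], [-0.118, -0.993, 0.001], [-0.0, -0.001, -1.0]]
contact_force: [-1.0, 6.5, 0.2]
finger_gap: 0.0299
grasp_force: 3.3
```

Call:
step_arm:
  increments:
    - [[0,0.0007,0,0],[0,0.0007,0,0],[0,0.0007,0,0]]

```text
time_s: 12.6
ee_pos: [0.6383, 0.0512, 0.1329]
eef_rot: [[0.993, -0.118, 0.0], [-0.118, -0.993, 0.001], [0.0, -0.001, -1.0]]
contact_force: [-0.4, 7.9, -0.7]
finger_gap: 0.0301
grasp_force: 4.2
```

Call:
step_arm:
  increments:
    - [[0,0.0006,0,0],[0,0.0006,0,0],[0,0.0006,0,0],[0,0.0006,0,0],[0,0.0006,0,0]]

```text
time_s: 13.1
ee_pos: [0.6383, 0.0509, 0.1329]
eef_rot: [[0.993, -0.118, 0.0], [-0.118, -0.993, 0.002], [0.0, -0.002, -1.0]]
contact_force: [-0.3, 11.0, -1.4]
finger_gap: 0.0298
grasp_force: 5.1
```

Seated at roughly 11 N on the post. I'll back off gently, then lift clear.

Call:
step_arm:
  increments:
    - [[0,-0.0005,0,0],[0,-0.001,0,0],[0,-0.002,0,0],[0,-0.003,0,0],[0,-0.005,0,0],[0,-0.007,0,0],[0,-0.0075,0,0],[0,-0.0075,0,0]]

```text
time_s: 13.9
ee_pos: [0.6391, 0.0573, 0.1329]
eef_rot: [[0.993, -0.118, 0.0], [-0.118, -0.993, -0.0], [0.0, 0.0, -1.0]]
contact_force: [0.6, -0.7, 0.3]
finger_gap: 0.0299
grasp_force: 0.0
```

Call:
step_arm:
  increments:
    - [[0,0,-0.01,0],[0,0,-0.03,0],[0,0,-0.06,0],[0,0,-0.1,0],[0,0,-0.14,0],[0,-0.04,-0.16,0],[0,-0.08,-0.16,0],[0,-0.12,-0.16,0],[0,-0.16,-0.16,0],[0,-0.16,-0.16,0]]

```text
time_s: 14.9
ee_pos: [0.6575, 0.2205, 0.2935]
eef_rot: [[0.993, -0.114, 0.001], [-0.114, -0.993, 0.001], [0.001, -0.001, -1.0]]
contact_force: [-0.3, 0.0, -0.4]
finger_gap: 0.03
grasp_force: 0.0
```

Run:
```python
from station import *
from h import *
c=capture("scene"); d=capture("top")
a=cv2.resize(c["pixels"][140:260,225:365],None,fx=4,fy=4)[:,:480];b=cv2.resize(d["pixels"][160:290,235:315],None,fx=480/130,fy=480/130)
cv2.imwrite("pics/b6.png",cv2.hconcat([a,b])[:,:,::-1])
s=state(); print(s["ee_pos"],s["time_s"],s["contact_force"])
```

```text
[0.65771092 0.21669231 0.29329214] 15.0 [-0.44763123 -0.3250599   0.36691005]
```

View pics/b6.png

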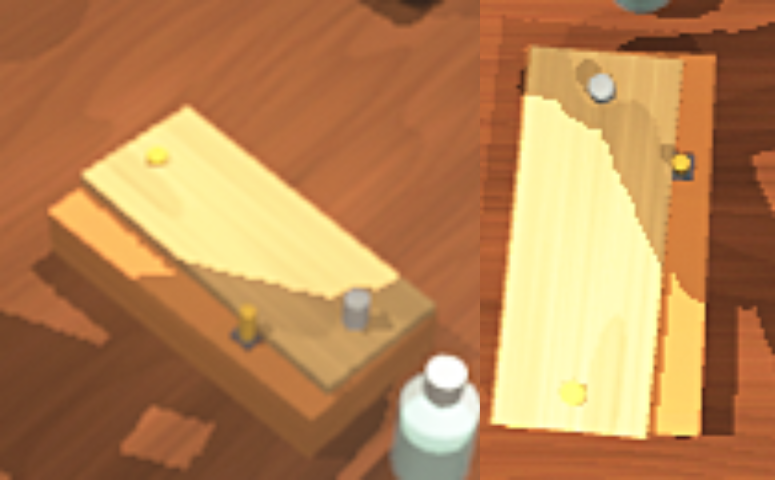

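The lid is closed, its edge touching the post at (247,325) in the scene crop and (682,163) in the top crop. The robot is clear.

```bash
python3 -c "
from station import *
print(hand_in())"
```

```text
the job is handed in; nothing more can be done
None
```

The nail clipper is in the long compartment and let go. The lid is closed and rests against the stop post, pressed to an estimated 11 N (about 1.3 mm) before I backed off. The job was handed in after about 15 s of robot time; no verdict came back.

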